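# Wedge the rocking instrument steady

## Robot

A 6-joint arm with a two-finger parallel gripper is mounted at the origin on the work surface. World frame = base frame: x ahead of the robot, y to its left, z up, the work surface at z = 0. Lengths are in m, angles in rad, forces in N, time in s.
With the tool pointing down it reaches from about 0.375 to 0.975 m from the base axis. Payload 3.8 kg.
Tool frame: the origin (TCP) lies at the very end of the fingers, on their centre line; the grasp point (between the pads) lies 19 mm behind it; z points along the fingers, y is the direction in which the jaws open and shut (so a half turn about z gives the same grasp; the last joint's range is limited). The gripper opens to 85 mm and grips with 20 to 120 N. Pads are 22 mm wide; open, the fingers measure 114 mm over their backs; the gripper's body (76 mm by 85 mm) begins 54 mm behind the grasp point. The pads swing forward as they close: fully open they stand 13 mm farther back than shut.
Start: joints at [1.137, 0.264, 1.604, -0, 1.274, -0.037], TCP at [0.261, 0.623, 0.231] pointing down, gripper open.
Joint ranges: [-2.63, 2.63], [-0.94, 2.18], [0.31, 2.57], [-1.31, 4.45], [0, 2.66], [-2.55, 2.55]. Speed limits (rad/s): [2.57, 2.57, 3.14, 3.14, 3.14, 3.14].

## Interface

Orientations are given as a rotation vector (axis times angle).
In Python, from workcell import bot gives the robot as it stands.
- The arm moves only by the tool jog_arm, never from a script. Its argument "plan" is a list of rows, each an object of numbers: "claw": the closure, from 0 (fully open) to 1 (shut); "x", "y", "z": the shift along the tool's x, y, z in m; "turn": the turn about the tool's z in degrees. In form: [{"claw": .., "x": .., "y": .., "z": .., "turn": ..}, ...]. A call has 1 to 10 rows; each row shifts and turns the commanded pose from where the row before left it, along the tool's axes as they then stand; what a row does not reach is not made up. A row lasts 1/8 s, in which the tool goes at most 62.5 mm and 10.7 degrees, less where a joint would pass 70% of its speed; a pose out of reach is approached as far as the arm can. A call is refused whole if a number of a shift passes 0.0625 or a number of a turn 10.7, either way. A call with a gripper value outside its range is refused whole. The fingers move at their own pace and stop on an object; "newtons" is the grip in N (left out, the last holds). Time passes only in rows, so rows that do not move let the fingers close. It gives the time, the measured TCP pose, the force and the opening at its end, in the units of the state.
- bot.read_state(): the state, without advancing time (a new reading comes with each control period).
- bot.read_camera(name): name is "side" or "top" or "wrist"; returns the picture (384x512x3 uint8, red, green, blue); there is no depth.
- bot.camera_params(name): a dict with "fx", "fy", "cx", "cy" (pixels), "world_to_cam" (4x4, takes a point from world to camera coordinates). Camera axes: x right, y up, looking along -z (the intrinsics and any distortion apply to the point x, -y, -z); pixel columns grow to the right and rows downward; lengths in m; the calibration is good to about 2 mm. A picture is of the moment at which its call begins: read the wrist's pose just before it. camera_params takes no time and is no camera call; for the wrist camera it gives the pose at the moment of the call.
- bot.finish_job(): hands the job in, once; it reports no verdict.
The state is a dict: "time": time; "q": joint angles; "joint_vel": joint speeds; "joint_torque": joint torques, N m; "tool_pos": TCP position; "tcp_rot": TCP orientation; "wrist_force": force on the tool from outside, world axes, zero at the start; "torque": the same for the moment, N m; "width": opening from 0.0 (shut) to 1.0 (fully open).
Only numpy, scipy, OpenCV 4.12 (cv2) and the standard library are available. Lean on these libraries where they do the work, as an engineer would, in place of code of your own. Each camera call takes 0.05 s, during which the arm holds its last target. There are 200 camera calls.

## Task

The low white instrument with the round vial carousel rocks on its short front-left foot, the corner diagonally opposite the carousel: with the fingertips push the wooden wedge, thin edge first, along the bench under that foot until it just takes up the gap and the instrument stands level without rocking. Finish while holding: fingertips still pressing firmly down on the top of that corner, showing that it no longer gives. Do not lift anything or shove the instrument along the bench, and leave everything else where it is.

Things in the scene. Friction and masses are not known exactly. Their poses are not given: they have to be found in the camera images.
- instrument: low white instrument, loose, about 2 kg. Casing 220 (x) x 160 (y), underside 18, flat top 75 above the bench. Origin at bench level below its middle; x to its back, y to its left; display and keys on the front (-x). Four domed feet at x = +-85, y = +-60, the front-left (-85, +60) too short. Vial carousel, 90 across, up to 110 above the bench, centred at x = +50, y = -25
- short_foot (a point): axis of the short foot (dome radius 9), 9 above the bench. Its underside hangs 6 to 11 above the bench, differently each time. Untouched, the instrument stands level on the other three feet; about 1.3 to 3 N down on this corner rocks it, about the line through the front-right and rear-left feet (98 from this foot), until the short foot hits the bench
- corner_top (a point): point on the flat casing top right above the short foot, 75 above the bench when level; the corner is pressed here. Nearest casing edges: 25 in front, 20 to the left
- wedge: wooden wedge, loose, 80 g: 120 long (x), 50 wide (y), 2 thick at the thin edge (x = +60), evenly up to 20 at the thick end (x = -60). Origin: centre of its underside. Starts left of the instrument, thin edge 15 to 55 from the short foot and roughly facing it. Slides at under 1.5 N until it meets the foot; then resistance rises steeply to above 5 N, and pushing on much harder shoves the instrument along
- strip: bystander: flat wooden packing strip 110 x 45 x 8, of even thickness (not the wedge); to be left alone. Origin at its underside
- vial_tray: bystander: open blue vial tray with compartments, 90 x 110 x 30; to be left alone. Origin at its underside
- bottle: bystander: amber screw-cap bottle, 64 across, 130 high; to be left alone. Origin at its underside
- jar: bystander: white jar, 60 across, 80 high; to be left alone. Origin at its underside
- beaker: bystander: glass beaker, 66 across, 80 high; to be left alone. Origin at its underside
- spanner: bystander: steel spanner, 150 long; to be left alone. Origin at its underside
- glove_box: bystander: white glove carton 100 x 160 x 70; to be left alone. Origin at its underside
Things that resemble listed ones, but are neither listed nor needed, are in the scene too. What is meant by the wedge is not black or turquoise, and is the smaller of those in its own colour.

How it is judged:
On the way:
1. the wedge's thin end has been pushed under the short foot (x of short_foot in the frame of wedge between -0.05 and 0.052 m and y of short_foot in the frame of wedge between -0.024 and 0.024 m), for 0.1 s.
At the end, for the whole second after the job is handed in: Wedge under the short foot (within its width, 15 mm or more past the thin edge) and bearing load; fingers press that corner's top with over 4 N, within 35 mm of the marked point, off the wedge; instrument level within 0.02 rad under that press; all at rest (x of short_foot in the frame of wedge between -0.05 and 0.045 m and y of short_foot in the frame of wedge between -0.024 and 0.024 m and contact force between the fingers and instrument above 4 N and horizontal distance between the grasp point and corner_top below 0.035 m and angle between instrument's own z axis and vertical below 0.02 rad and contact force between wedge and instrument above 1 N and contact force between the fingers and wedge below 0.3 N and linear speed of each of instrument, wedge below 0.01 m/s); the arm keeps its last pose, push and grip.
It fails at once if the wedge is lifted or tipped up (height (world z) of wedge above 0.01 m or angle between wedge's own z axis and vertical above 0.3 rad).
It fails at once if the instrument is lifted or tipped (height (world z) of instrument above 0.02 m or angle between instrument's own z axis and vertical above 0.2 rad).
It fails at once if the instrument is shoved more than 15 mm along the bench (distance of instrument from where it was at the start of the episode above 0.015 m).
It fails at once if the instrument is pressed with more than 60 N (contact force between the fingers and instrument above 60 N).
It fails at once if a bystander is moved more than 20 mm (distance of any of strip, vial_tray, bottle, jar, beaker, spanner, glove_box from where it was at the start of the episode above 0.02 m).
It also fails if it takes over 45 s, if anything falls off the work surface, if the arm or the gripper's body presses on something with over 40 N, if the wrist force passes 120 N, or if a joint passes its speed limit or range.

## Working session

There is one attempt and no reset: what is moved stays moved. The work goes in short steps, Python scripts to look and compute and a tool call to move; the robot and the scene stay as the last step left them, time stands still between calls to the robot, and variables do not carry over. Pictures are saved under pics/ and viewed, about 8 in all and at most 12, crops included, and the job is handed in when it is done.

Besides the shell and the picture viewer there is one more tool, called by a JSON object that holds its "api" and its "payload", one argument or row to a line. jog_arm: Moves the arm, as the interface text tells. Its arguments: {"type":"object","properties":{"plan":{"type":"array","items":{"type":"object","properties":{"claw":{"type":"number"},"x":{"type":"number"},"y":{"type":"number"},"z":{"type":"number"},"turn":{"type":"number"}}}},"newtons":{"type":"number"}},"required":["plan"]}

```bash
mkdir -p pics
cat > h.py <<'E'
from workcell import bot
import cv2, numpy as np
def grab(n,f):
    P=bot.camera_params(n); im=bot.read_camera(n)[:,:,::-1].copy(); cv2.imwrite(f'pics/{f}.png',im); return im,P
def ray(P,u,v,z):
    M=np.array(P['world_to_cam']);R=M[:3,:3];c=-R.T@M[:3,3]
    d=R.T@np.array([(u-P['cx'])/P['fx'],-(v-P['cy'])/P['fy'],-1]); return c+d*(z-c[2])/d[2]
def proj(P,p):
    M=np.array(P['world_to_cam']);q=M[:3,:3]@np.array(p)+M[:3,3]
    return np.array([P['cx']+P['fx']*q[0]/-q[2],P['cy']+P['fy']*q[1]/q[2]])
E
python3 - <<'E'
from h import *
a,P=grab('top','top0'); b,Q=grab('side','side0')
print({k:(np.round(v,3).tolist()) for k,v in P.items()}); print({k:(np.round(v,3).tolist()) for k,v in Q.items()})
cv2.imwrite('pics/top0b.png',cv2.resize(a,(800,600),interpolation=2)); cv2.imwrite('pics/side0b.png',cv2.resize(b,(800,600),interpolation=2))
print(bot.read_state())
E
```

```text
{'fx': 398.011, 'fy': 398.011, 'cx': 252.704, 'cy': 190.484, 'world_to_cam': [[0.013, -1.0, -0.001, 0.022], [0.982, 0.013, 0.188, -0.547], [-0.188, -0.003, 0.982, -1.093], [0.0, 0.0, 0.0, 1.0]]}
{'fx': 440.889, 'fy': 440.889, 'cx': 256.312, 'cy': 191.379, 'world_to_cam': [[0.758, -0.652, 0.015, -0.381], [0.39, 0.472, 0.791, -0.292], [-0.522, -0.594, 0.612, -0.833], [0.0, 0.0, 0.0, 1.0]]}
{'time': 0.1, 'q': array([ 1.13711641e+00,  2.64711628e-01,  1.60527100e+00,  1.06583484e-05,
        1.27372562e+00, -3.68993379e-02]), 'joint_vel': array([ 0.001288  , -0.00139416, -0.00490507, -0.00075248, -0.00111171,
        0.00117898]), 'joint_torque': array([ 8.97559075e-04, -5.16707110e+01, -3.68587947e+01,  1.01266548e-04,
        6.34315104e-03,  2.69627145e-05]), 'tool_pos': array([0.26056416, 0.62193741, 0.23004563]), 'tcp_rot': array([-0.61908639, -3.07947482,  0.00322735]), 'wrist_force': array([0.16215153, 0.30716125, 0.42694334]), 'torque': array([-0.01997821, -0.00066184, -0.03946632]), 'width': 1.000609410509543}
```

View pics/top0b.png

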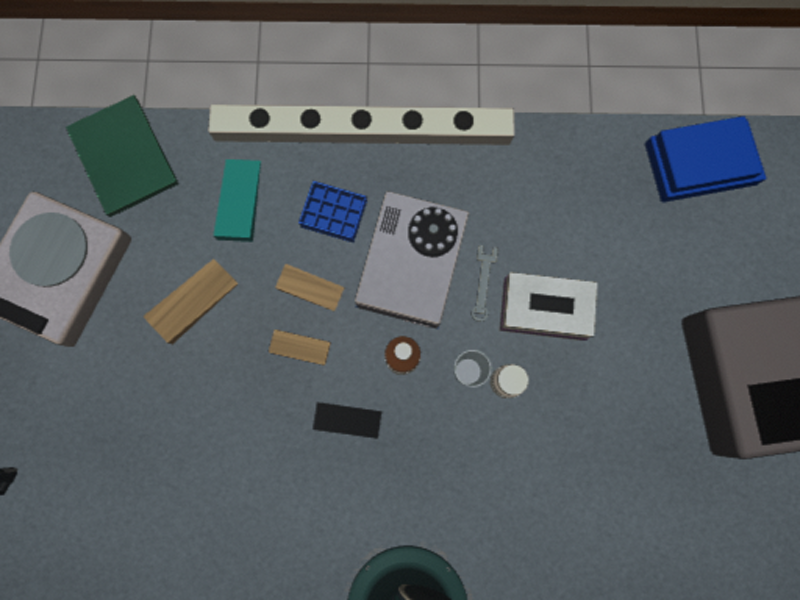

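View pics/side0b.png

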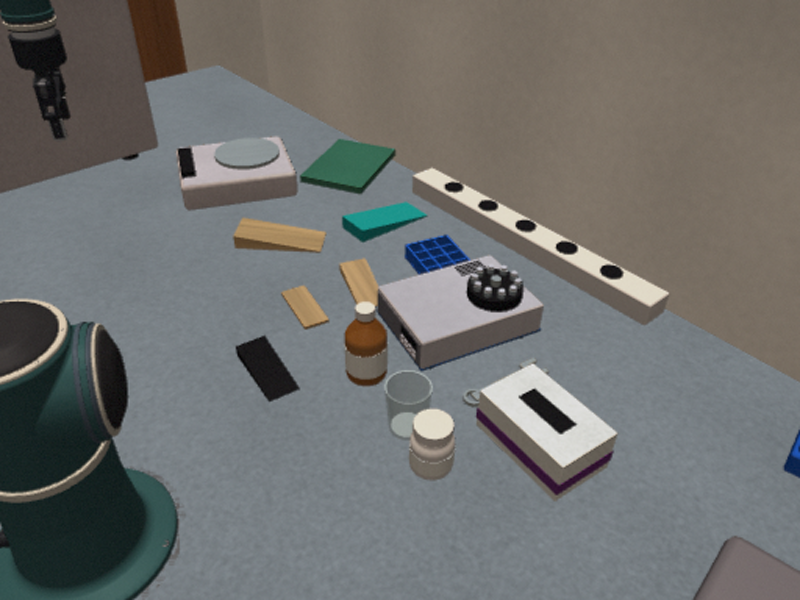

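The top picture (800x600) shows the white instrument at (412,258), with its carousel at (433,231). Its front-left corner is near (358,303).

There are three wooden candidates:
- **(310,286):** next to the front-left corner, facing the foot.
- **(300,347):** smaller and flat, so probably the strip.
- **(190,300):** a big wedge, so a decoy.

(310,286) fits the description. I'll confirm it with a crop and measure.

```bash
cat > m.py <<'E'
from h import *
a=cv2.imread('pics/top0.png'); P=bot.camera_params('top'); b=cv2.imread('pics/side0.png')
h=cv2.cvtColor(a,cv2.COLOR_BGR2HSV)
m=cv2.inRange(h,(8,60,60),(25,255,255)); m=cv2.morphologyEx(m,cv2.MORPH_OPEN,np.ones((3,3)))
for c in cv2.findContours(m,0,1)[0]:
    if cv2.contourArea(c)<150: continue
    r=cv2.minAreaRect(c); q=cv2.approxPolyDP(c,4,True)[:,0]
    print('wood',np.round(r[0],1),cv2.contourArea(c)); 
    for p in q: print('   ',p,np.round([ray(P,*p,z)[:2] for z in (0.002,0.008,0.02)],3).tolist())
w=cv2.inRange(h,(0,0,135),(180,60,255)); w[:, :225]=0; w[:,302:]=0; w[:115]=0; w[212:]=0
w=cv2.morphologyEx(w,cv2.MORPH_CLOSE,np.ones((5,5)))
c=max(cv2.findContours(w,0,1)[0],key=cv2.contourArea); hull=cv2.convexHull(c)
bx=cv2.boxPoints(cv2.minAreaRect(hull)); q=cv2.approxPolyDP(hull,4,True)[:,0]
print('inst poly',q.tolist(), [np.round(ray(P,*p,.075)[:2],3).tolist() for p in q])
x=cv2.resize(a[100:240,150:310],(800,700),interpolation=2)[:600]
x=cv2.resize(a[120:240,150:310],(640,480),interpolation=2)
y=cv2.resize(b[120:240,140:300],(640,480),interpolation=2)
cv2.imwrite('pics/crop.png',cv2.resize(np.vstack([x,y]),(400*3//2,600)))
E
python3 m.py
```

```text
wood [257.5 226. ] 368.0
    [253 216] [[0.479, 0.027], [0.478, 0.027], [0.477, 0.027]]
    [248 232] [[0.431, 0.041], [0.431, 0.041], [0.43, 0.041]]
    [262 237] [[0.417, -0.0], [0.417, -0.0], [0.416, 0.0]]
    [268 223] [[0.459, -0.018], [0.458, -0.017], [0.457, -0.017]]
wood [191.  221.8] 513.0
    [175 212] [[0.488, 0.259], [0.487, 0.258], [0.485, 0.256]]
    [172 225] [[0.449, 0.266], [0.448, 0.265], [0.447, 0.262]]
    [207 232] [[0.43, 0.162], [0.429, 0.161], [0.428, 0.16]]
    [210 219] [[0.468, 0.154], [0.468, 0.154], [0.466, 0.152]]
wood [197.7 183.7] 623.0
    [182 169] [[0.62, 0.244], [0.618, 0.243], [0.615, 0.241]]
    [177 184] [[0.573, 0.257], [0.572, 0.256], [0.569, 0.254]]
    [214 197] [[0.535, 0.145], [0.534, 0.144], [0.532, 0.143]]
    [218 183] [[0.578, 0.134], [0.576, 0.133], [0.574, 0.132]]
wood [122. 192.] 1293.5
    [138 167] [[0.624, 0.379], [0.623, 0.377], [0.62, 0.373]]
    [ 93 201] [[0.518, 0.506], [0.517, 0.504], [0.515, 0.499]]
    [106 218] [[0.467, 0.463], [0.467, 0.461], [0.465, 0.456]]
    [150 182] [[0.578, 0.339], [0.577, 0.338], [0.574, 0.334]]
inst poly [[248, 123], [298, 136], [279, 206], [228, 192]] [[0.742, 0.045], [0.704, -0.1], [0.499, -0.045], [0.537, 0.098]]
```

View pics/crop.png

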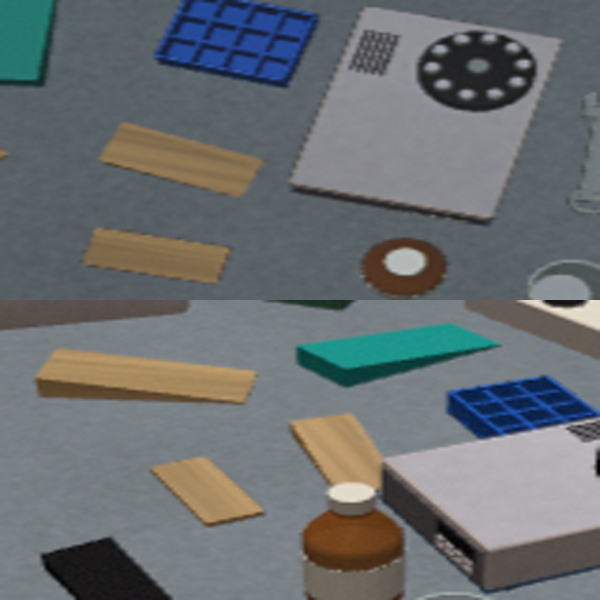

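In the crop, the wood piece at (180,158) in the upper half and (338,450) in the lower half lies beside the instrument's front-left corner, thin end towards it. It is about 120x50, so it is the wedge. The smaller piece at (157,256) and (207,490) is flat and even, so it is the strip. The one at far left is the larger wedge decoy. Next I'll work out the approach.

```bash
cat > g.py <<'E'
from h import *
from scipy.spatial.transform import Rotation as R
import sys
def tool(tx,ty,tz,head):
    s=bot.read_state(); T=R.from_rotvec(s['tcp_rot']).as_matrix()
    u=np.array([np.cos(np.radians(head)),np.sin(np.radians(head)),0]); l=T.T@u
    t=np.degrees(np.arctan2(l[1],l[0])); t=(t+90)%180-90
    d=T.T@(np.array([tx,ty,tz])-s['tool_pos'])
    print('t',round(s['time'],2),'pos',np.round(s['tool_pos'],4),'q6',round(s['q'][5],2),'F',np.round(s['wrist_force'],1),'w',round(s['width'],2))
    print('T',np.round(T,2).tolist()); print('tool shift',np.round(d,4),'turn',round(t,1))
if __name__=='__main__': tool(*map(float,sys.argv[1:]))
E
python3 g.py .5915 .292 .1 -100.1
```

```text
t 0.1 pos [0.2606 0.6219 0.23  ] q6 -0.04 F [0.2 0.3 0.4] w 1.0
T [[-0.92, 0.39, -0.0], [0.39, 0.92, -0.0], [0.0, -0.0, -1.0]]
tool shift [-0.4327 -0.1761  0.1304] turn 77.4
```

{"api": "jog_arm", "payload": {
  "plan": [
    {"claw":0.7,"x":-0.05,"y":-0.02,"z":0},
    {"claw":0.7,"x":-0.05,"y":-0.02,"z":0},
    {"claw":0.7,"x":-0.05,"y":-0.02,"z":0},
    {"claw":0.7,"x":-0.05,"y":-0.02,"z":0},
    {"claw":0.7,"x":-0.05,"y":-0.02,"z":0.02},
    {"claw":0.7,"x":-0.05,"y":-0.02,"z":0.02},
    {"claw":0.7,"x":-0.05,"y":-0.02,"z":0.02},
    {"claw":0.7,"x":-0.05,"y":-0.02,"z":0.02},
    {"claw":0.7,"x":-0.03,"y":-0.016,"z":0.02}
  ]
}}

```text
schema error: expected keys claw, x, y, z, turn
```

{"api": "jog_arm", "payload": {
  "plan": [
    {"claw":0.7,"turn":10},
    {"claw":0.7,"turn":10},
    {"claw":0.7,"turn":10},
    {"claw":0.7,"turn":10},
    {"claw":0.7,"turn":10},
    {"claw":0.7,"turn":10},
    {"claw":0.7,"turn":10},
    {"claw":0.7,"turn":7.4},
    {"claw":0.7}
  ]
}}

```text
schema error: expected keys claw, x, y, z, turn
```

```bash
python3 g.py .5915 .292 .02 -100.1
```

```text
t 0.1 pos [0.2606 0.6219 0.23  ] q6 -0.04 F [0.2 0.3 0.4] w 1.0
T [[-0.92, 0.39, -0.0], [0.39, 0.92, -0.0], [0.0, -0.0, -1.0]]
tool shift [-0.4327 -0.176   0.2104] turn 77.4
```

{"api": "jog_arm", "payload": {
  "plan": [
    {"claw":0.7,"x":-0.05,"y":-0.02,"z":0,"turn":0},
    {"claw":0.7,"x":-0.05,"y":-0.02,"z":0,"turn":0},
    {"claw":0.7,"x":-0.05,"y":-0.02,"z":0,"turn":0},
    {"claw":0.7,"x":-0.05,"y":-0.02,"z":0,"turn":0},
    {"claw":0.7,"x":-0.05,"y":-0.02,"z":0.02,"turn":0},
    {"claw":0.7,"x":-0.05,"y":-0.02,"z":0.02,"turn":0},
    {"claw":0.7,"x":-0.05,"y":-0.02,"z":0.02,"turn":0},
    {"claw":0.7,"x":-0.05,"y":-0.02,"z":0.02,"turn":0},
    {"claw":0.7,"x":-0.03,"y":-0.016,"z":0.02,"turn":0}
  ]
}}

```text
time: 1.23
tool_pos: [0.5909, 0.2919, 0.1301]
tcp_rot: [-0.622, -3.079, 0.001]
wrist_force: [0.8, 1.0, 1.0]
width: 0.296
```

{"api": "jog_arm", "payload": {
  "plan": [
    {"claw":0.7,"x":0,"y":0,"z":0,"turn":10},
    {"claw":0.7,"x":0,"y":0,"z":0,"turn":10},
    {"claw":0.7,"x":0,"y":0,"z":0,"turn":10},
    {"claw":0.7,"x":0,"y":0,"z":0,"turn":10},
    {"claw":0.7,"x":0,"y":0,"z":0,"turn":10},
    {"claw":0.7,"x":0,"y":0,"z":0,"turn":10},
    {"claw":0.7,"x":0,"y":0,"z":0,"turn":10},
    {"claw":0.7,"x":0,"y":0,"z":0,"turn":7.4},
    {"claw":0.7,"x":0,"y":0,"z":0,"turn":0}
  ]
}}

```text
time: 2.35
tool_pos: [0.589, 0.2939, 0.1307]
tcp_rot: [-2.407, -2.018, 0.002]
wrist_force: [0.2, 0.7, 0.0]
width: 0.298
```

```bash
python3 g.py .5915 .292 .02 -100.1
```

```text
t 2.35 pos [0.589  0.2939 0.1307] q6 0.6 F [0.2 0.7 0. ] w 0.3
T [[0.17, 0.98, -0.0], [0.98, -0.17, -0.0], [-0.0, -0.0, -1.0]]
tool shift [-0.0014  0.0029  0.1107] turn 0.0
```

{"api": "jog_arm", "payload": {
  "plan": [
    {"claw":0.7,"x":0,"y":0.002,"z":0.05,"turn":0},
    {"claw":0.7,"x":0,"y":0,"z":0.05,"turn":0},
    {"claw":0.7,"x":0,"y":0,"z":0.02,"turn":0},
    {"claw":0.7,"x":0,"y":0,"z":0.004,"turn":0},
    {"claw":0.7,"x":0,"y":0,"z":0,"turn":0}
  ]
}}

```text
time: 2.98
tool_pos: [0.5927, 0.2943, 0.0088]
tcp_rot: [2.408, 2.017, 0.004]
wrist_force: [0.6, -0.5, 0.4]
width: 0.298
```

Run:
```python
from h import *
a,P=grab('top','top1'); w,_=grab('wrist','w1')
x=cv2.resize(a[115:235,150:310],(640,480),interpolation=2)
cv2.imwrite('pics/c1.png',cv2.resize(np.hstack([x,cv2.resize(w,(640,480))]),(800,300)))
```

```text
(no output)
```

View pics/c1.png

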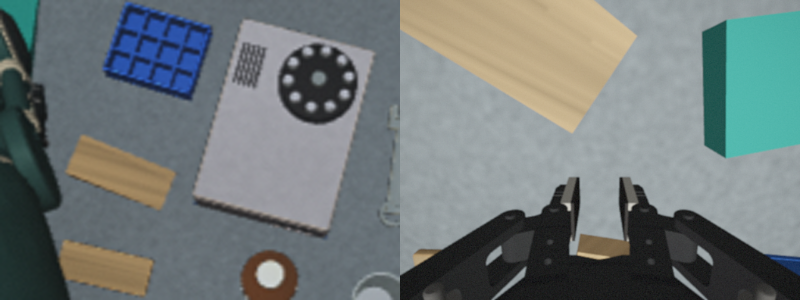

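The left crop shows the fingers down behind the wedge's thick end at (75,155). In the wrist view the wedge shows between the fingers at (600,245), and the large decoy at (500,60) is clear. Pushing now.

{"api": "jog_arm", "payload": {
  "plan": [
    {"claw":0.7,"x":-0.006,"y":0,"z":0,"turn":0},
    {"claw":0.7,"x":-0.006,"y":0,"z":0,"turn":0},
    {"claw":0.7,"x":-0.006,"y":0,"z":0,"turn":0},
    {"claw":0.7,"x":-0.006,"y":0,"z":0,"turn":0},
    {"claw":0.7,"x":-0.006,"y":0,"z":0,"turn":0},
    {"claw":0.7,"x":-0.006,"y":0,"z":0,"turn":0},
    {"claw":0.7,"x":-0.006,"y":0,"z":0,"turn":0},
    {"claw":0.7,"x":-0.006,"y":0,"z":0,"turn":0},
    {"claw":0.7,"x":0,"y":0,"z":0,"turn":0}
  ]
}}

```text
time: 4.2
tool_pos: [0.5829, 0.2459, 0.0073]
tcp_rot: [2.409, 2.016, -0.0]
wrist_force: [-0.2, -1.0, -0.0]
width: 0.3
```

```bash
cat > w.py <<'E'
from h import *
import sys
n=sys.argv[1]
a,P=grab('top',n)
h=cv2.cvtColor(a,cv2.COLOR_BGR2HSV)
m=cv2.inRange(h,(8,60,60),(25,255,255)); m[:160]=0; m[211:]=0; m[:,:172]=0; m[:,236:]=0
m=cv2.morphologyEx(m,cv2.MORPH_OPEN,np.ones((3,3)))
for c in cv2.findContours(m,0,1)[0]:
    if cv2.contourArea(c)<60: continue
    q=cv2.approxPolyDP(c,3,True)[:,0]
    for p in q: print('   ',p,np.round([ray(P,*p,z)[:2] for z in (0.002,0.02)],3).tolist())
x=cv2.resize(a[135:235,160:300],(800,571),interpolation=2); cv2.imwrite(f'pics/{n}c.png',x)
s=bot.read_state(); print(np.round(s['tool_pos'],4),np.round(s['wrist_force'],1))
E
python3 w.py t2
```

```text
[187 171] [[0.614, 0.229], [0.609, 0.226]]
    [192 189] [[0.558, 0.212], [0.555, 0.209]]
    [219 199] [[0.529, 0.129], [0.526, 0.128]]
    [223 184] [[0.575, 0.119], [0.571, 0.117]]
[0.5829 0.2462 0.0073] [0.7 0.3 0.8]
```

View pics/t2c.png

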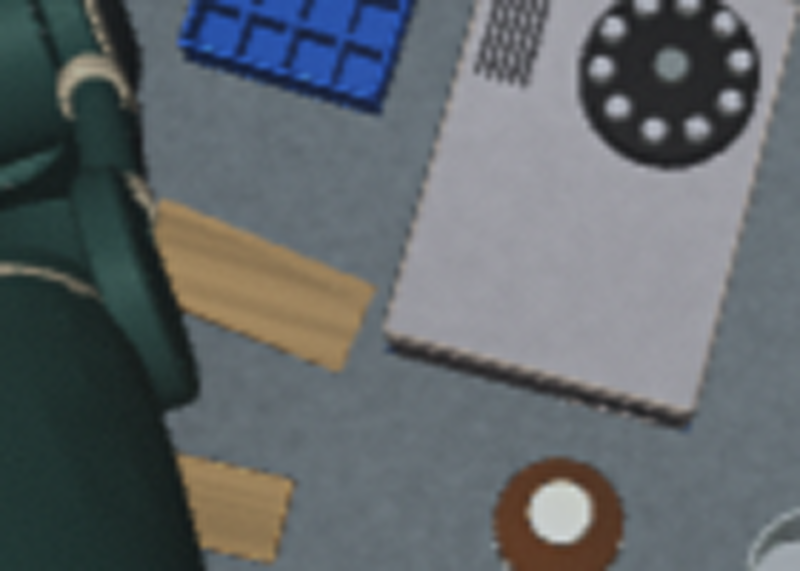

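The wedge moved about 15 mm without turning. It seems the fingers were 9 mm off centre, with one finger passing beside the wedge's edge. I'll back off, shift over and push again.

{"api": "jog_arm", "payload": {
  "plan": [
    {"claw":0.7,"x":0.014,"y":0,"z":0,"turn":0},
    {"claw":0.7,"x":0,"y":0.014,"z":0,"turn":-2},
    {"claw":0.7,"x":-0.004,"y":0,"z":0,"turn":0},
    {"claw":0.7,"x":-0.004,"y":0,"z":0,"turn":0},
    {"claw":0.7,"x":-0.004,"y":0,"z":0,"turn":0},
    {"claw":0.7,"x":-0.004,"y":0,"z":0,"turn":0},
    {"claw":0.7,"x":-0.004,"y":0,"z":0,"turn":0},
    {"claw":0.7,"x":-0.004,"y":0,"z":0,"turn":0},
    {"claw":0.7,"x":-0.003,"y":0,"z":0,"turn":0},
    {"claw":0.7,"x":0,"y":0,"z":0,"turn":0}
  ]
}}

```text
time: 5.5
tool_pos: [0.5954, 0.2307, 0.0073]
tcp_rot: [2.374, 2.058, -0.0]
wrist_force: [-0.2, -0.6, 0.0]
width: 0.301
```

```bash
python3 w.py t3; python3 g.py .55 .08 .01 -98
```

```text
[194 171] [[0.614, 0.208], [0.61, 0.205]]
    [200 190] [[0.555, 0.187], [0.552, 0.185]]
    [225 198] [[0.532, 0.112], [0.529, 0.11]]
    [227 183] [[0.578, 0.107], [0.574, 0.105]]
[0.5954 0.2309 0.0073] [-0.4 -0.6  0.7]
t 5.55 pos [0.5954 0.2309 0.0073] q6 0.47 F [-0.4 -0.6  0.7] w 0.3
T [[0.14, 0.99, 0.0], [0.99, -0.14, -0.0], [-0.0, 0.0, -1.0]]
tool shift [-0.1558 -0.0236 -0.0027] turn -0.1
```

View pics/t3c.png

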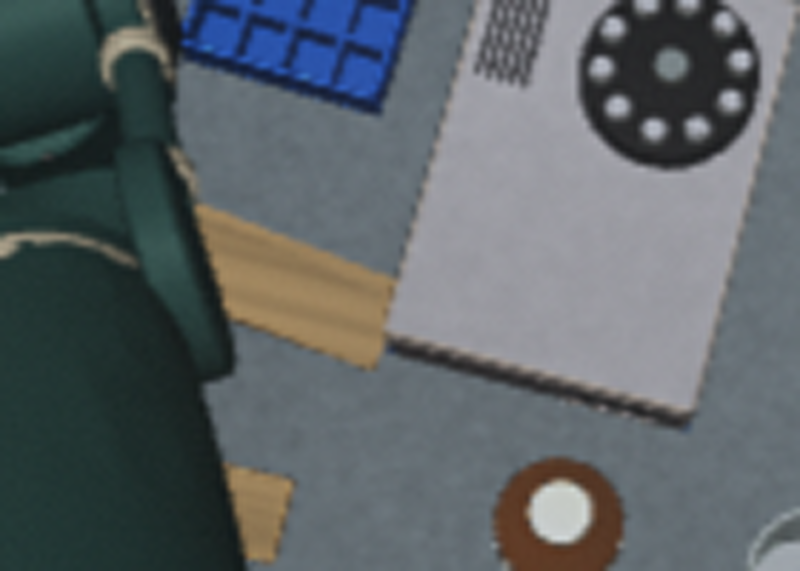

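The wedge has turned about 3° the right way. Its lateral error is down from about 15 mm to 6–8 mm, and the thin edge (372,370)–(393,282) is now at the casing. I'll push on.

{"api": "jog_arm", "payload": {
  "plan": [
    {"claw":0.7,"x":-0.004,"y":0,"z":0,"turn":0},
    {"claw":0.7,"x":-0.004,"y":0,"z":0,"turn":0},
    {"claw":0.7,"x":-0.004,"y":0,"z":0,"turn":0},
    {"claw":0.7,"x":-0.004,"y":0,"z":0,"turn":0},
    {"claw":0.7,"x":0,"y":0,"z":0,"turn":0}
  ]
}}

```text
time: 6.18
tool_pos: [0.5931, 0.2147, 0.0073]
tcp_rot: [2.374, 2.058, -0.0]
wrist_force: [0.6, -0.2, 0.0]
width: 0.303
```

```bash
python3 w.py t4
python3 - <<'E'
from h import *
b,Q=grab('side','s4')
x=cv2.resize(b[150:250,180:320],(700,500),interpolation=2); cv2.imwrite('pics/s4c.png',x)
a=cv2.imread('pics/t4c.png'); cv2.imwrite('pics/v4.png',np.vstack([cv2.resize(a,(420,300)),cv2.resize(x,(420,300))]))
E
```

```text
[202 173] [[0.608, 0.183], [0.604, 0.181]]
    [206 191] [[0.553, 0.169], [0.549, 0.167]]
    [227 197] [[0.535, 0.106], [0.532, 0.104]]
    [228 181] [[0.584, 0.104], [0.58, 0.103]]
[0.5931 0.2148 0.0073] [0.6 0.6 0.5]
```

View pics/v4.png

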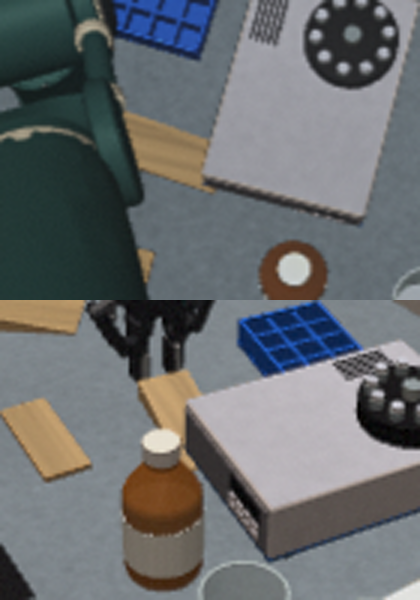

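The top half of the view shows the wedge, edges (130,112)–(212,138) and (145,168)–(212,190), running under the corner of the casing. Its midline passes within about 2 mm of the foot at a heading of about −105°. The side view shows both fingers behind the thick end. I'll square the fingers to the wedge and push on.

{"api": "jog_arm", "payload": {
  "plan": [
    {"claw":0.7,"x":0.008,"y":0,"z":0,"turn":0},
    {"claw":0.7,"x":0,"y":-0.004,"z":0,"turn":7},
    {"claw":0.7,"x":-0.004,"y":0,"z":0,"turn":0},
    {"claw":0.7,"x":-0.004,"y":0,"z":0,"turn":0},
    {"claw":0.7,"x":-0.004,"y":0,"z":0,"turn":0},
    {"claw":0.7,"x":-0.004,"y":0,"z":0,"turn":0},
    {"claw":0.7,"x":-0.004,"y":0,"z":0,"turn":0},
    {"claw":0.7,"x":-0.004,"y":0,"z":0,"turn":0},
    {"claw":0.7,"x":-0.004,"y":0,"z":0,"turn":0},
    {"claw":0.7,"x":0,"y":0,"z":0,"turn":0}
  ]
}}

```text
time: 7.52
tool_pos: [0.5829, 0.1963, 0.0073]
tcp_rot: [2.495, 1.909, -0.0]
wrist_force: [-0.2, -0.3, -0.5]
width: 0.299
```

```bash
python3 w.py t5; python3 g.py .5536 .0791 .01 -105
```

```text
[210 175] [[0.602, 0.159], [0.598, 0.157]]
    [212 191] [[0.553, 0.151], [0.549, 0.149]]
    [227 195] [[0.541, 0.106], [0.538, 0.105]]
    [229 180] [[0.587, 0.101], [0.583, 0.1]]
[0.583  0.1964 0.0073] [ 0.  -0.5 -0.1]
t 7.58 pos [0.583  0.1964 0.0073] q6 0.55 F [ 0.  -0.5 -0.1] w 0.3
T [[0.26, 0.97, -0.0], [0.97, -0.26, -0.0], [-0.0, 0.0, -1.0]]
tool shift [-0.1209  0.0023 -0.0027] turn -0.1
```

{"api": "jog_arm", "payload": {
  "plan": [
    {"claw":0.7,"x":-0.003,"y":0,"z":0,"turn":0},
    {"claw":0.7,"x":-0.003,"y":0,"z":0,"turn":0},
    {"claw":0.7,"x":-0.003,"y":0,"z":0,"turn":0},
    {"claw":0.7,"x":-0.003,"y":0,"z":0,"turn":0},
    {"claw":0.7,"x":0,"y":0,"z":0,"turn":0}
  ]
}}

```text
time: 8.2
tool_pos: [0.5797, 0.1847, 0.0072]
tcp_rot: [2.495, 1.909, -0.001]
wrist_force: [0.1, 0.0, 0.6]
width: 0.302
```

{"api": "jog_arm", "payload": {
  "plan": [
    {"claw":0.7,"x":-0.002,"y":0,"z":0,"turn":0},
    {"claw":0.7,"x":-0.002,"y":0,"z":0,"turn":0},
    {"claw":0.7,"x":0,"y":0,"z":0,"turn":0}
  ]
}}

```text
time: 8.57
tool_pos: [0.5786, 0.181, 0.0072]
tcp_rot: [2.495, 1.91, -0.001]
wrist_force: [0.4, 0.4, -0.1]
width: 0.297
```

{"api": "jog_arm", "payload": {
  "plan": [
    {"claw":0.7,"x":-0.002,"y":0,"z":0,"turn":0},
    {"claw":0.7,"x":-0.002,"y":0,"z":0,"turn":0}
  ]
}}

```text
time: 8.82
tool_pos: [0.5777, 0.1773, 0.0072]
tcp_rot: [-2.495, -1.91, 0.0]
wrist_force: [-0.6, 0.0, 0.0]
width: 0.298
```

{"api": "jog_arm", "payload": {
  "plan": [
    {"claw":0.7,"x":-0.002,"y":0,"z":0,"turn":0},
    {"claw":0.7,"x":-0.002,"y":0,"z":0,"turn":0}
  ]
}}

```text
time: 9.07
tool_pos: [0.5766, 0.1733, 0.0072]
tcp_rot: [-2.495, -1.91, 0.0]
wrist_force: [0.6, 0.7, -0.4]
width: 0.3
```

{"api": "jog_arm", "payload": {
  "plan": [
    {"claw":0.7,"x":-0.002,"y":0,"z":0,"turn":0},
    {"claw":0.7,"x":-0.002,"y":0,"z":0,"turn":0}
  ]
}}

```text
time: 9.32
tool_pos: [0.5756, 0.1695, 0.0073]
tcp_rot: [-2.495, -1.909, 0.0]
wrist_force: [0.8, 0.5, 0.5]
width: 0.299
```

```bash
python3 w.py t6
```

```text
[222 178] [[0.593, 0.122], [0.589, 0.121]]
    [222 191] [[0.553, 0.121], [0.55, 0.12]]
    [227 195] [[0.541, 0.106], [0.538, 0.105]]
    [229 180] [[0.587, 0.101], [0.583, 0.1]]
[0.5755 0.1693 0.0073] [ 0.1 -0.1  0.5]
```

{"api": "jog_arm", "payload": {
  "plan": [
    {"claw":0.7,"x":-0.002,"y":0,"z":0,"turn":0},
    {"claw":0.7,"x":-0.001,"y":0,"z":0,"turn":0}
  ]
}}

```text
time: 9.62
tool_pos: [0.5751, 0.1669, 0.0073]
tcp_rot: [-2.495, -1.909, -0.001]
wrist_force: [-0.5, 2.4, -1.1]
width: 0.297
```

{"api": "jog_arm", "payload": {
  "plan": [
    {"claw":0.7,"x":-0.002,"y":0,"z":0,"turn":0},
    {"claw":0.7,"x":-0.001,"y":0,"z":0,"turn":0}
  ]
}}

```text
time: 9.88
tool_pos: [0.5746, 0.1646, 0.0075]
tcp_rot: [-2.495, -1.909, -0.003]
wrist_force: [1.0, 5.3, -1.2]
width: 0.302
```

Resistance has risen to 5.4 N and the wedge is seated about 40 mm past its thin edge. I'll back off, lift, close the fingers and move over the corner.

{"api": "jog_arm", "payload": {
  "plan": [
    {"claw":0.7,"x":0.01,"y":0,"z":0,"turn":0},
    {"claw":0.7,"x":0.015,"y":0,"z":0,"turn":0},
    {"claw":1,"x":0,"y":0,"z":-0.055,"turn":0},
    {"claw":1,"x":0,"y":0,"z":-0.05,"turn":0},
    {"claw":1,"x":-0.04,"y":0.001,"z":0,"turn":0},
    {"claw":1,"x":-0.04,"y":0.001,"z":0,"turn":0},
    {"claw":1,"x":-0.033,"y":0,"z":0,"turn":0},
    {"claw":1,"x":0,"y":0,"z":0.02,"turn":0},
    {"claw":1,"x":0,"y":0,"z":0,"turn":0}
  ]
}}

```text
time: 11.0
tool_pos: [0.5517, 0.0783, 0.0909]
tcp_rot: [-2.494, -1.908, 0.005]
wrist_force: [-0.7, 1.1, 0.4]
width: 0.001
```

```bash
python3 g.py .5536 .0791 .078 -105
```

```text
t 11.0 pos [0.5517 0.0783 0.0909] q6 0.36 F [-0.7  1.1  0.4] w 0.0
T [[0.26, 0.97, -0.0], [0.97, -0.26, -0.0], [-0.0, -0.0, -1.0]]
tool shift [0.0013 0.0017 0.0129] turn -0.1
```

Positioned within 2 mm of the corner point. Pressing down gently.

{"api": "jog_arm", "payload": {
  "plan": [
    {"claw":1,"x":0,"y":0,"z":0.006,"turn":0},
    {"claw":1,"x":0,"y":0,"z":0.006,"turn":0},
    {"claw":1,"x":0,"y":0,"z":0.002,"turn":0},
    {"claw":1,"x":0,"y":0,"z":0.001,"turn":0}
  ]
}}

```text
time: 11.5
tool_pos: [0.5531, 0.0785, 0.0772]
tcp_rot: [-2.494, -1.91, 0.0]
wrist_force: [0.7, -0.5, -0.2]
width: -0.004
```

{"api": "jog_arm", "payload": {
  "plan": [
    {"claw":1,"x":0,"y":0,"z":0.001,"turn":0},
    {"claw":1,"x":0,"y":0,"z":0,"turn":0}
  ]
}}

```text
time: 11.75
tool_pos: [0.5531, 0.0784, 0.0764]
tcp_rot: [2.495, 1.909, 0.0]
wrist_force: [0.0, 0.3, -0.1]
width: 0.001
```

{"api": "jog_arm", "payload": {
  "plan": [
    {"claw":1,"x":0,"y":0,"z":0.001,"turn":0},
    {"claw":1,"x":0,"y":0,"z":0,"turn":0}
  ]
}}

```text
time: 12.0
tool_pos: [0.553, 0.0783, 0.0753]
tcp_rot: [-2.495, -1.909, 0.0]
wrist_force: [-0.7, -0.2, 0.1]
width: -0.0
```

{"api": "jog_arm", "payload": {
  "plan": [
    {"claw":1,"x":0,"y":0,"z":0.001,"turn":0},
    {"claw":1,"x":0,"y":0,"z":0,"turn":0}
  ]
}}

```text
time: 12.25
tool_pos: [0.5532, 0.0784, 0.0746]
tcp_rot: [2.495, 1.91, 0.0]
wrist_force: [-1.1, -0.2, 2.8]
width: 0.0
```

{"api": "jog_arm", "payload": {
  "plan": [
    {"claw":1,"x":0,"y":0,"z":0.001,"turn":0},
    {"claw":1,"x":0,"y":0,"z":0,"turn":0}
  ]
}}

```text
time: 12.5
tool_pos: [0.5532, 0.0784, 0.0744]
tcp_rot: [2.495, 1.91, 0.0]
wrist_force: [-3.4, 1.0, 8.8]
width: -0.001
```

{"api": "jog_arm", "payload": {
  "plan": [
    {"claw":1,"x":0,"y":0,"z":0.0005,"turn":0},
    {"claw":1,"x":0,"y":0,"z":0,"turn":0},
    {"claw":1,"x":0,"y":0,"z":0,"turn":0},
    {"claw":1,"x":0,"y":0,"z":0,"turn":0},
    {"claw":1,"x":0,"y":0,"z":0,"turn":0}
  ]
}}

```text
time: 13.12
tool_pos: [0.5533, 0.0785, 0.0744]
tcp_rot: [2.495, 1.909, 0.001]
wrist_force: [-3.4, -0.1, 11.5]
width: -0.001
```

```bash
python3 w.py t7
python3 - <<'E'
from h import *
b,Q=grab('side','s7'); a=cv2.imread('pics/t7c.png')
x=cv2.resize(b[150:250,180:320],(420,300),interpolation=2); cv2.imwrite('pics/v7.png',np.vstack([cv2.resize(a,(420,300)),x]))
s=bot.read_state(); print(s['tool_pos'],s['wrist_force'])
E
```

```text
[213 176] [[0.599, 0.15], [0.595, 0.148]]
    [210 191] [[0.553, 0.157], [0.549, 0.155]]
    [225 194] [[0.544, 0.112], [0.541, 0.111]]
[0.5533 0.0785 0.0744] [-4.7 -0.5 10.7]
[0.55326071 0.07845449 0.07439955] [-3.68221384 -0.0124831   9.53558893]
```

View pics/v7.png

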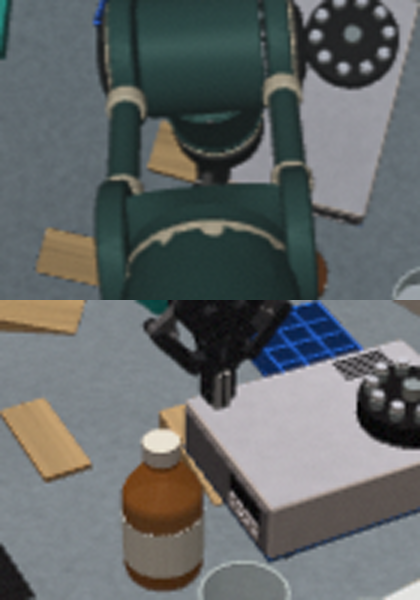

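Run:
```python
from h import *
Q=bot.camera_params('side');P=bot.camera_params('top')
c=ray(Q,180+220/3,150+200/3,.002); print('thin front corner',c)
print('thick corner rear',ray(P,213.5,175.5,.02),'thick front?',ray(P,209,194,.02))
h=np.radians(-105); x=np.array([np.cos(h),np.sin(h)]);y=np.array([-x[1],x[0]]); f=np.array([.5533,.079])
cc=c[:2]-.06*x+.025*y; print('foot in wedge via thin',(f-cc)@x,(f-cc)@y)
k=ray(P,213.5,175.5,.02)[:2]; cc=k+.06*x-.025*y; print('via thick',(f-cc)@x,(f-cc)@y)
```

```text
thin front corner [0.52824451 0.04139652 0.002     ]
thick corner rear [0.5965064  0.14628681 0.02      ] thick front? [0.54030625 0.15781269 0.02      ]
foot in wedge via thin 0.017192994529704995 -0.010530755307077484
via thick 0.016176704092992458 0.0006809284895303237
```

The top view shows the wedge under the corner and the side view shows the closed fingertips on the corner top. Both views put the foot at about x = +17 mm in the wedge frame (limit +45), and |y| at or below about 10 mm (limit 24). The corner carries about 10 N without sagging, so I'm handing in.

```bash
python3 -c "
from workcell import bot
s=bot.read_state();print(s['time'],s['tool_pos'],s['wrist_force']);print(bot.finish_job())"
```

```text
13.225 [0.55326071 0.07845449 0.07439955] [-3.68221384 -0.0124831   9.53558893]
the job is handed in; nothing more can be done
None
```

The wedge is seated under the short front-left foot, and I handed the job in at 13.2 s with the closed fingertips still pressing on that corner. No verdict was reported.

- **Pushing:** I pushed the wedge in at its thick end with two fingertips until resistance rose to about 5.4 N. My first push was off centre, so I backed off and re-aimed before going on.
- **Press:** The fingers press down with about 10 N, within about 2 mm of the marked point. The corner held at about 74.5 mm with no visible give.
- **Wedge position:** The foot sits about 17 mm from the wedge's middle towards the thin edge, roughly 43 mm past that edge, and both views agree on this.
- **Disagreement:** The two views differ on how far the foot is off the wedge's centreline (about 1 mm against about −10 mm). Both are inside the 24 mm limit.
- **Sideways force:** About 3.7 N of sideways force remained in the final press.
- **Not checked:** I did not measure how far the instrument moved or its exact tilt. No bystander looked disturbed in the last pictures, but I did not measure their positions.

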